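# Open the latched ski-wax box

## Task

The carved wooden ski tip protector is standing in front of the wax box on the ski-wax cart: first pick it up and stand it upright on the green mat while the box is still shut. Then lift the orange paddle on the box's sloping front, which draws back the hidden pawl, swing the panel up until it is nearly at its stop, and let go so that it stays open. Leave the brush, the crayon and the file guide where they are.

Things in the scene. Friction and masses are not known exactly. Their poses are not given: they have to be found in the camera images.
- protector_mid (a point): Carved wooden ski tip protector, a loose upright block standing in front of the box: foot 64 (x) x 100 (y) x 22 mm high, above it a slab 36 mm thick (x) and 80 mm wide (y) with a rounded top, 150 mm high in all, 220 to 370 g. This point is its centre, 75 mm above its underside; z points up, x is through the 36 mm thickness (grip it across x, about 20 mm below the top).
- mat: Green mat lying flat on the cart left or right of the box, 160 (x) x 180 (y) x 4 mm thick, fixed. Origin at the centre of its underside.
- panel_hinge (a point): Middle of the hinge line along the upper edge of the box's aluminium front panel (190 mm down the slope, 300 mm wide, 6 mm thick), 172 mm above the cart. The frame turns with the panel: y along the hinge line, -x down the panel to its free lower edge, z out of its outer face. Shut, the panel slopes 40 degrees and faces up and towards the robot.
- panel (a joint): Opening angle of the front panel, rad: 0 shut, 1.15 the stop; it swings up about its hinge line. A stiff hinge holds it where it is left; it takes about 8 N at the paddle to swing it. Locked by a hidden pawl until the paddle is lifted.
- paddle_grip (a point): Grip point in the middle of the orange paddle, a plate 85 (x) x 46 (y) x 12 mm (z), parallel to the panel, underside 28 mm off it. Pinch it by its sides, across y. Its pivot, parallel to the hinge line, is 65 mm from here along +x, 85 mm down the panel from the hinge line, 34 mm off the panel. Free end 16 mm away along -x. y along the hinge line, z outward; turns with the paddle.
- paddle (a joint): Lift angle of the paddle relative to the panel, rad: 0 at rest on its return spring, 0.45 its stop; the free end lifts away from the panel, turning the same way round as the panel opens. The pawl is clear above about 0.22. Lifting takes 3 to 6 N at the grip point; once the panel has opened 0.15 the pawl no longer catches.
- brush: Bystander: wooden boar-bristle brush, loose, 150 x 55 x 46 mm high, lying on the cart on the other side from the mat. Origin at the centre of its underside.
- crayon: Bystander: green grip wax crayon, loose, about 110 x 34 x 34 mm, lying on the cart to the left or right of the box. Origin on its underside.
- file_guide: Bystander: stainless file guide, loose, 110 x 50 mm, 42 mm high, lying on the cart to the left or right of the box. Origin at the centre of its underside.
- waxbox: Fixed blue steel wax box, 210 mm deep (x), 300 mm wide (y), 172 mm high, with a sloping front panel and a flat top. Origin on the cart 90 mm behind its front wall (50 mm high); -x is its front, towards the robot, give or take its yaw.
- rail_mid (a point): Middle of a fixed steel hanging rail, 20 mm thick, running along y 370 mm above the cart, 120 mm nearer the robot than the hinge line, on two 16 mm posts 168 mm either side. It hangs over the paddle: a vertical gripper there would hit it, so work with the tool tilted 30 to 45 degrees, coming in from the robot's side.
There are look-alikes about, which are no part of the job. Of the things like the part that bears protector_mid, leave any that is turquoise; of the rest the larger one is meant.

How it is judged (in metres and radians):
On the way, in this order (a step that is already met when the one before it is completed fails the run):
1. the protector stands upright on the mat while the panel is still shut (x of protector_mid in the frame of mat between -0.08 and 0.08 m and y of protector_mid in the frame of mat between -0.09 and 0.09 m and height (world z) of protector_mid below 0.086 m and angle between protector_mid's own z axis and vertical below 0.15 rad and value of joint panel below 0.1 rad), for 0.2 s.
2. the paddle is lifted and the panel swung open (value of joint panel above 0.95 rad), for 0.2 s.
At the end, for the whole second after the job is handed in: The protector stands upright (within 0.15 rad) with its centre over the mat, the panel stays open at more than 0.95 rad of its 1.15 rad and is at rest, and the robot touches nothing (x of protector_mid in the frame of mat between -0.08 and 0.08 m and y of protector_mid in the frame of mat between -0.09 and 0.09 m and height (world z) of protector_mid below 0.086 m and angle between protector_mid's own z axis and vertical below 0.15 rad and value of joint panel above 0.95 rad and velocity of joint panel between -0.05 and 0.05 rad/s).
It fails at once if the brush is moved more than 40 mm (distance of brush from where it was at the start of the episode above 0.04 m).
It fails at once if the crayon is moved more than 40 mm (distance of crayon from where it was at the start of the episode above 0.04 m).
It fails at once if the file guide is moved more than 40 mm (distance of file_guide from where it was at the start of the episode above 0.04 m).
It fails at once if the protector is tipped over (angle between protector_mid's own z axis and vertical above 0.8 rad).
It also fails if it takes over 67 s, if anything falls off the work surface, if the arm or the gripper's body presses on something with over 40 N, if the wrist force passes 120 N, or if a joint passes its speed limit or range.

## Robot

A 6-joint arm with a two-finger parallel gripper is mounted at the origin on the work surface. World frame = base frame: x ahead of the robot, y to its left, z up, the work surface at z = 0. Lengths are in mm, angles in rad, forces in N, time in s.
With the tool pointing down it reaches from about 275 to 875 mm from the base axis. Payload 12.5 kg.
Tool frame: the origin (TCP) lies at the very end of the fingers, on their centre line; the grasp point (between the pads) lies 19 mm behind it; x points along the fingers, y is the direction in which the jaws open and shut, and the axes are right-handed (so a half turn about x gives the same grasp; the last joint's range is limited). The gripper opens to 85 mm and grips with 20 to 120 N. Pads are 22 mm wide; open, the fingers measure 114 mm over their backs; the gripper's body (76 mm by 85 mm) begins 54 mm behind the grasp point. The pads swing forward as they close: fully open they stand 13 mm farther back than shut.
Start: joints at [-1.221, 0.351, 1.652, -0, 1.139, -0.085], TCP at [231.692, -498.802, 231.29] pointing down, gripper open.
Joint ranges: [-2.75, 2.75], [-0.79, 2.1], [0.01, 2.65], [-1.57, 4.71], [0.07, 3.14], [-2.87, 2.87]. Speed limits (rad/s): [2.22, 2.22, 2.79, 3.14, 3.14, 3.14].

## Interface

Orientations are given as a 3x3 rotation matrix whose columns are the frame's x, y, z axes.
In Python, from cell import state, camera, sign_off, search_frame, trace, spot_point gives the robot as it stands. The module is installed in compiled form; this text tells all that it offers.
- The arm moves only by the tool send_rows, never from a script. Its argument "deltas" is a list of rows, each a list of 3 entries, a list of its own where there are three numbers: the opening, from 0 (shut) to 1 (fully open), then the shift along the tool's x, y, z in mm, then the turn about the tool's x in rad. A call has 1 to 10 rows; each row is the pose to reach, as a shift and turn from the pose measured when the call began, along the tool's axes at that moment; what a row does not reach only later rows make up. A row lasts 1/8 s, in which the tool goes at most 62.5 mm and 10.7 degrees, less where a joint would pass 70% of its speed; a pose out of reach is approached as far as the arm can. A call with a gripper value outside its range is refused whole. The fingers move at their own pace and stop on an object; "force" is the grip in N (left out, the last holds). Time passes only in rows, so rows that repeat a pose let the fingers close. It gives the time, the measured TCP pose, the force and the opening at its end, in the units of the state.
- state(): the state, without advancing time (a new reading comes with each control period).
- camera(name): name is "scene" or "side" or "wrist"; returns a dict with "image" (384x512x3 uint8, red, green, blue), "range_z" (384x512 float32, mm along the optical axis (not along the pixel's ray), 0 where there is no reading), "vfov" (degrees; the focal length in pixels is half the picture's height over the tangent of half this angle, whatever the lens; pixels are square), "cx", "cy" (the principal point, pixels), "R" (3x3) and "t" (3): a world point X has camera coordinates R X + t; the wrist camera has in their place "mount" (4x4, takes a point from camera to tool coordinates, whose origin is the TCP and whose axes are the tool frame's). Camera axes: x right, y down, z forward; pixel columns grow to the right and rows downward; lengths in mm; the calibration is good to about 2 mm. A picture is of the moment at which its call begins: read the wrist's pose just before it.
- sign_off(): hands the job in, once; it reports no verdict.
Trained networks look in a picture, given as the dict that the camera call returned (one of the last four; its "shot" number tells which), for a name from the list of things; names that differ only in an ending like _2 or _b are one class to them, and where a whole thing is asked for, a point or a joint stands for the part that bears it (a point fixed in the world has none). Each returns a list of dicts, best first, with "score" (0 to 1); they miss things now and then, are a little off and sometimes report something else, mostly with a low value. They report only what shows in the picture. A call takes as long as a camera call. They do not tell look-alikes from the thing itself.
- search_frame(picture, name): "point" ([column, row] in pixels, amid what is visible of it).
- trace(picture, name): "region" (384x512 bool, what is visible of it) and "point" ([column, row] in pixels, amid what is visible of it).
- spot_point(picture, name): "point" ([column, row] in pixels: a listed point, or the origin of a listed thing).
The state is a dict: "time": time; "joint_positions": joint angles; "joint_velocities": joint speeds; "tau": joint torques, N m; "tool_pos": TCP position; "eef_rot": TCP orientation; "contact_force": force on the tool from outside, world axes, zero at the start; "wrist_torque": the same for the moment, N m; "opening": finger opening in mm.
Only numpy, scipy, OpenCV 4.12 (cv2) and the standard library are available. Lean on these libraries where they do the work, as an engineer would, in place of code of your own. Each camera call takes 0.05 s, during which the arm holds its last target. There are 200 camera calls.

## Working session

There is one attempt and no reset: what is moved stays moved. The work goes in short steps, Python scripts to look and compute and a tool call to move; the robot and the scene stay as the last step left them, time stands still between calls to the robot, and variables do not carry over. Pictures are saved under pics/ and viewed, about 8 in all and at most 12, crops included, and the job is handed in when it is done.

Besides the shell and the picture viewer there is one more tool, called after "Request:" as name([rows], argument=value, ...), one row to a line, values as JSON. send_rows: Moves the arm, as the interface text tells. Its arguments: {"type":"object","properties":{"deltas":{"type":"array","items":{"type":"array"}},"force":{"type":"number"}},"required":["deltas"]}

```bash
mkdir -p pics
cat > h.py <<'E'
import numpy as np, cv2
from cell import state, camera, sign_off, search_frame, trace, spot_point
np.set_printoptions(precision=3,suppress=True)
def f(p): return p["image"].shape[0]/2/np.tan(np.radians(p["vfov"])/2)
def cam2world(p,s=None):
    if "mount" in p:
        M=np.array(p["mount"]); R=np.array(s["eef_rot"]); 
        A=R@M[:3,:3]; b=R@M[:3,3]+np.array(s["tool_pos"]); return A,b
    R=np.array(p["R"]); return R.T, -R.T@np.array(p["t"])
def cloud(p,s=None):
    z=p["range_z"]; h,w=z.shape; u,v=np.meshgrid(np.arange(w),np.arange(h))
    P=np.stack([(u-p["cx"])/f(p)*z,(v-p["cy"])/f(p)*z,z],-1)
    A,b=cam2world(p,s); W=P@A.T+b; W[z==0]=np.nan; return W
def proj(p,X,s=None):
    A,b=cam2world(p,s); c=(np.asarray(X)-b)@A; return c[...,:2]/c[...,2:]*f(p)+[p["cx"],p["cy"]]
def at(W,pt,r=2):
    c,q=int(round(pt[0])),int(round(pt[1])); return np.nanmedian(W[max(q-r,0):q+r+1,max(c-r,0):c+r+1].reshape(-1,3),axis=0)
E
cat > a.py <<'E'
from h import *
s=state(); print(s["tool_pos"],s["opening"]); ims=[]
for n in ["scene","side"]:
    p=camera(n); W=cloud(p); np.savez(n+".npz",W=W,im=p["image"]); ims.append(p["image"])
    print(n,"cam at",cam2world(p)[1])
    for k in ["protector_mid","mat","panel_hinge","paddle_grip","brush","crayon","file_guide","waxbox","rail_mid"]:
        for d in spot_point(p,k)[:3]: print(k,"spot",np.round(d["point"]),round(d["score"],2),at(W,d["point"]))
        if k in("protector_mid","mat","brush","crayon","file_guide"):
            for d in trace(p,k)[:3]:
                Q=W[d["region"]]; print("   trace",np.round(d["point"]),round(d["score"],2),d["region"].sum(),np.nanpercentile(Q,3,axis=0),np.nanpercentile(Q,97,axis=0))
    cv2.imwrite(f"pics/{n}0.png",cv2.resize(p["image"][...,::-1],(800,600)))
E
python3 a.py
```

```text
[ 231.577 -498.487  230.736] 85.16495673061434
scene cam at [1185.703 -171.817 1210.391]
protector_mid spot [217. 213.] 0.93 [ 404.363 -141.767   75.711]
protector_mid spot [261. 221.] 0.87 [479.22  -15.214 104.88 ]
protector_mid spot [171. 174.] 0.72 [ 238.153 -270.819  103.719]
   trace [218. 218.] 0.75 430 [ 390.781 -171.984    6.245] [ 418.963 -113.534  104.987]
   trace [260. 222.] 0.68 954 [444.912 -56.838  16.1  ] [489.433  29.148 149.792]
   trace [370. 261.] 0.4 638 [577.833 272.823   1.801] [682.817 333.675  43.757]
mat spot [361. 213.] 0.61 [442.11  339.315   3.266]
mat spot [163. 235.] 0.49 [ 435.496 -317.747   44.354]
   trace [361. 215.] 0.83 2019 [366.544 257.35   -1.608] [513.464 426.297   8.369]
panel_hinge spot [282. 269.] 0.95 [681.533   0.996 176.127]
paddle_grip spot [267. 240.] 0.7 [554.521 -12.743 120.659]
paddle_grip spot [369. 262.] 0.6 [629.788 297.57    9.134]
brush spot [162. 235.] 0.92 [ 434.647 -320.916   45.56 ]
   trace [164. 233.] 0.98 784 [ 353.179 -358.125    5.096] [ 495.46  -295.619   49.369]
   trace [358. 211.] 0.5 2065 [363.983 256.793  -1.637]
[... 1190 characters left out ...]
ip spot [224. 204.] 0.64 [544.423  -8.675 110.446]
brush spot [301. 166.] 0.98 [ 415.047 -302.592   23.738]
   trace [304. 161.] 0.85 904 [ 352.559 -352.743    4.158] [ 487.545 -291.911   48.742]
   trace [218. 197.] 0.28 447 [530.973 -36.746  98.211] [595.086   8.083 149.935]
   trace [248. 148.] 0.73 324 [ 562.143 -335.137    5.184] [ 659.574 -284.932   36.553]
   trace [219. 194.] 0.15 479 [530.848 -36.639  96.581] [594.92    9.049 149.936]
file_guide spot [143. 316.] 0.81 [617.913 315.255   8.359]
   trace [139. 312.] 0.61 938 [574.32  274.665   3.208] [679.253 341.045  43.498]
waxbox spot [202. 218.] 0.81 [584.009  46.743  96.929]
rail_mid spot [214. 129.] 0.88 [551.938  -7.86  377.894]
```

View pics/scene0.png

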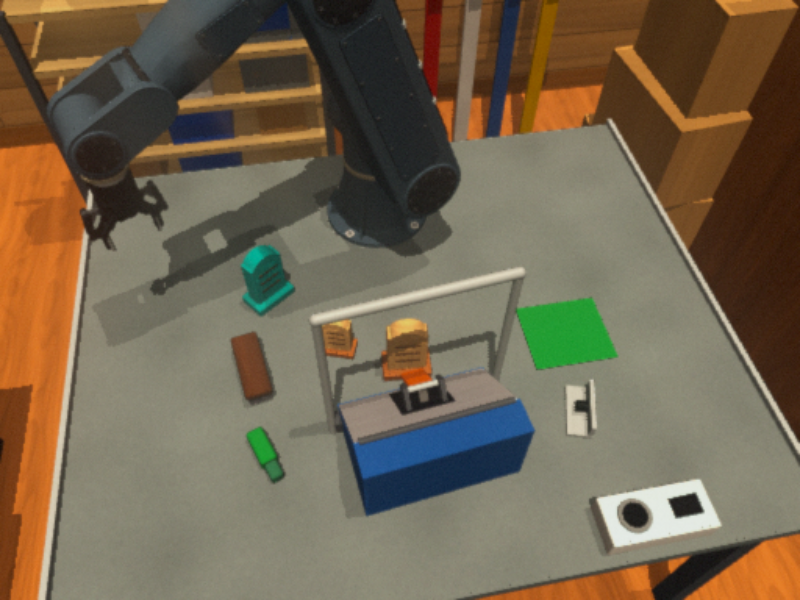

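View pics/side0.png

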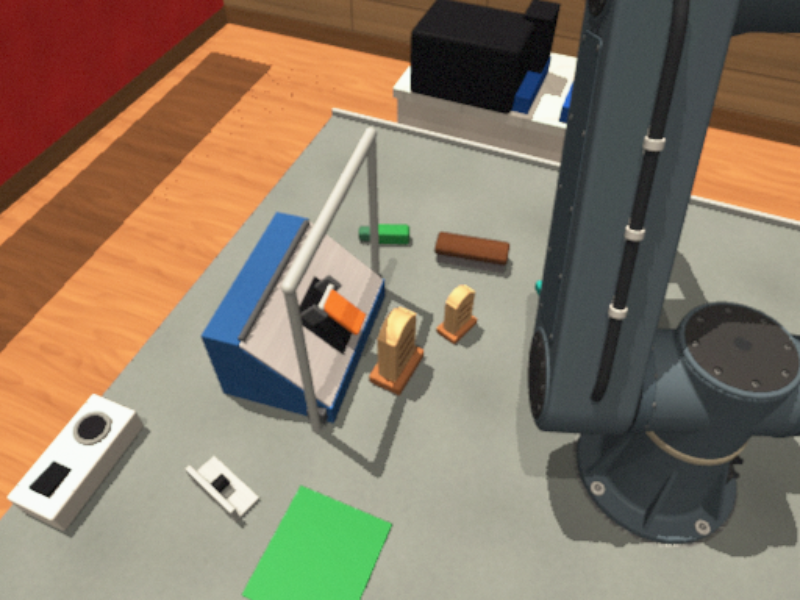

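Candidates in the scene picture (800-wide): the turquoise one at (265,278), a small wooden one at (340,337) and a larger wooden one at (407,345). The larger wooden one, standing in front of the box, fits the description. I'll confirm it with a crop and fit the geometry.

```bash
cat > b.py <<'E'
from h import *
a=np.load("scene.npz"); b=np.load("side.npz")
for n,d in(("scene",a),("side",b)):
    W=d["W"]; x,y,z=W[...,0],W[...,1],W[...,2]; hsv=cv2.cvtColor(d["im"],cv2.COLOR_RGB2HSV)
    print(n)
    m=(x>400)&(x<510)&(y>-80)&(y<60)&(z>5)&(z<165)
    for lo,hi in((30,100),(100,130),(130,165)):
        k=m&(z>lo)&(z<hi); r=cv2.minAreaRect(W[k][:,:2].astype(np.float32)); print("prot",lo,k.sum(),r,z[k].max(), np.percentile(W[k],[2,98],axis=0)[:,:2].ravel())
    k=m&(z<21)&(z>8)
    m=(hsv[...,0]>50)&(hsv[...,0]<75)&(hsv[...,1]>150)&(y>200)&(z<15)
    print("mat",cv2.minAreaRect(W[m][:,:2].astype(np.float32)),np.nanmedian(z[m]))
    m=(abs(z-172)<4)&(x>600)&(x<900)&(abs(y)<220); print("top",m.sum(),cv2.minAreaRect(W[m][:,:2].astype(np.float32)))
    m=(z>350)&(z<390)&(x>480)&(x<640)&(abs(y)<200); q=W[m]; print("rail",m.sum(),np.polyfit(q[:,1],q[:,0],1),q[:,1].min(),q[:,1].max(),z[m].max())
    m=(hsv[...,0]<12)&(hsv[...,1]>180)&(x>515)&(x<640)&(y>-60)&(y<40)&(z>60)&(z<200); q=W[m]
    print("paddle",m.sum(),q.min(0),q.max(0),cv2.minAreaRect(q[:,:2].astype(np.float32)))
    np.save(n+"_pad.npy",q)
    c=q.mean(0); print(c,np.linalg.svd(q-c,full_matrices=False)[2])
s=cv2.resize(a["im"][180:260,195:295],(500,400),interpolation=cv2.INTER_CUBIC)
t=cv2.resize(b["im"][170:270,200:325],(500,400),interpolation=cv2.INTER_CUBIC)
cv2.imwrite("pics/crop.png",np.vstack([s,t])[:,:,::-1][:, :] if 0 else cv2.resize(np.hstack([s,t])[...,::-1],(800,320)))
E
python3 b.py
```

```text
scene
prot 30 315 ((475.38970947265625, -20.86197280883789), (84.99343872070312, 32.767948150634766), 65.20841217041016) 99.59378373469099 [448.726 -54.44  482.957  21.85 ]
prot 100 162 ((464.30169677734375, -14.091972351074219), (80.24832153320312, 37.2684211730957), 87.58366394042969) 129.9377098758937 [450.014 -54.055 482.427  21.17 ]
prot 130 292 ((461.6873779296875, -14.268440246582031), (77.6567153930664, 39.937049865722656), 86.47643280029297) 152.9464562443295 [443.123 -50.469 480.742  22.197]
mat ((436.99310302734375, 342.2687072753906), (180.2980194091797, 161.38734436035156), 89.81490325927734) 3.374430049992384
top 2495 ((707.2692260742188, 0.5592041015625), (72.67839050292969, 300.3846130371094), 6.035493850708008)
rail 1178 [ -0.106 560.769] -191.1044367949725 160.13942612417245 383.6662074972952
paddle 123 [528.865 -41.03   96.442] [585.155   6.739 147.823] ((557.2339477539062, -16.387405395507812), (56.84207534790039, 44.6871223449707), 7.025707244873047)
[556.62  -17.415 121.141] [[ 0.751  0.096  0.653]
 [-0.129  0.992  0.002]
 [ 0.647  0.085 -0.758]]
side
prot 30 34
[... 369 characters left out ...]
7344), (78.20148468017578, 36.79671096801758), 84.39671325683594) 152.1455856914465 [441.687 -48.357 478.891  23.813]
mat ((436.6017761230469, 337.50994873046875), (164.9141845703125, 155.96731567382812), 89.73189544677734) 3.7370330179415987
top 2050 ((707.6812744140625, -0.5614013671875), (76.03749084472656, 304.8440246582031), 6.783773422241211)
rail 1130 [ -0.105 553.903] -190.14192138178726 161.79327082490056 381.7780683425524
paddle 182 [527.299 -37.692  65.87 ] [589.702   9.611 142.439] ((559.0008544921875, -13.774486541748047), (61.425018310546875, 44.68004608154297), 5.592949867248535)
[551.581  -9.524 112.495] [[ 0.551  0.639  0.537]
 [ 0.439 -0.769  0.465]
 [-0.71   0.021  0.704]]
```

View pics/crop.png

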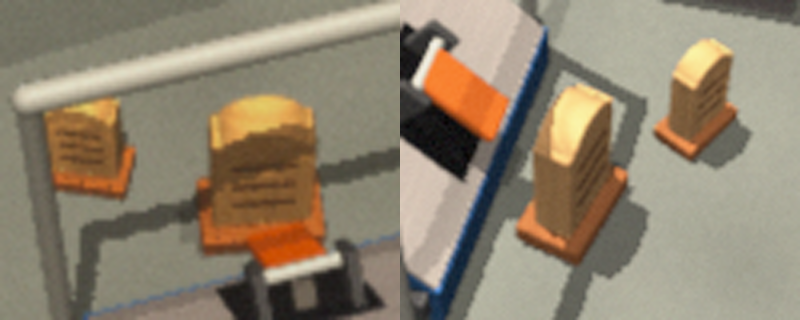

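The crop shows the larger wooden protector at (262,160) in the left view, with the small copy at (80,140). The larger one's centre is about (461,-13) with yaw near -4°. The box yaw is about +6°. Next I'll plan the approach.

```bash
cat >> h.py <<'E'
def go(X,yaxis=None):
    "print tool-frame shift and turn about tool x to world X with jaw axis yaxis (world, sign free)"
    s=state(); R=np.array(s["eef_rot"]); d=R.T@(np.array(X,float)-s["tool_pos"]); t=0
    if yaxis is not None:
        v=R.T@np.array(yaxis,float); t=np.arctan2(v[2],v[1]); t=(t+np.pi/2)%np.pi-np.pi/2
    print("shift",np.round(d,1),"turn",round(t,3),"rows",np.linalg.norm(d)/62.5,abs(t)/0.187,"q",np.array(s["joint_positions"]),"t",s["time"],"tcp",s["tool_pos"],"F",s["contact_force"],"op",s["opening"])
E
python3 -c "
from h import *
print(np.array(state()['eef_rot']))
go([461.5,-13.5,231],[np.cos(-.07),np.sin(-.07),0])"
```

```text
[[ 0.     0.421 -0.907]
 [-0.    -0.907 -0.421]
 [-1.     0.     0.   ]]
shift [   0.3 -343.4 -412.8] turn -1.066 rows 8.591665535018544 5.700667551733586 q [-1.221  0.351  1.652 -0.     1.139 -0.085] t 1.5 tcp [ 231.687 -498.817  231.316] F [-0.039  0.716  0.076] op 85.38053335843512
```

Request:
send_rows([
  [1,[0,-38,-46],-0.12],
  [1,[0,-86,-103],-0.27],
  [1,[0,-134,-160],-0.42],
  [1,[0,-182,-218],-0.57],
  [1,[0,-230,-275],-0.72],
  [1,[0,-278,-333],-0.87],
  [1,[0,-320,-385],-1.0],
  [1,[0,-343,-413],-1.066],
  [1,[0,-343,-413],-1.066],
  [1,[0,-343,-413],-1.066],
], force=40)

```text
time: 2.75
tool_pos: [462.4, -11.8, 231.2]
eef_rot: [[0.0, 0.998, -0.067], [0.0, -0.067, -0.998], [-1.0, 0.0, -0.0]]
contact_force: [0.4, -0.5, -1.3]
opening: 85.2
```

```bash
python3 -c "
from h import *
s=state();p=camera('wrist');W=cloud(p,s);x,y,z=W[...,0],W[...,1],W[...,2]
m=(x>410)&(x<510)&(y>-80)&(y<60)&(z>115)&(z<160)
print(m.sum(),cv2.minAreaRect(W[m][:,:2].astype(np.float32)),z[m].max())
m&=z<155
go([461.5,-13.5,113],[np.cos(-.07),np.sin(-.07),0])
cv2.imwrite('pics/w1.png',p['image'][...,::-1])"
```

```text
3163 ((459.5438232421875, -12.649024963378906), (79.49945068359375, 36.08612823486328), 84.60568237304688) 151.67802719720723
shift [118.2  -0.3   0.5] turn 0.002 rows 1.890831075169176 0.012104066426140293 q [-0.129  0.19   1.868 -0.     1.083 -0.061] t 2.8 tcp [461.867 -13.034 231.175] F [-0.465 -0.237  0.554] op 85.33237515565247
```

View pics/w1.png

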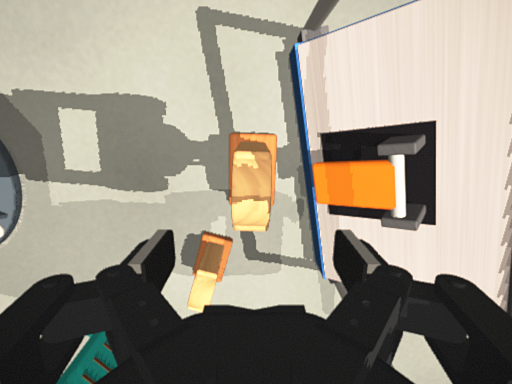

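The wrist view shows the protector at (252,180) between the finger planes and the paddle at (355,185). The protector fit of (459.5,-12.6) agrees with the other cameras, so I'll descend and grip.

Request:
send_rows([
  [1,[45,-1,0],0.02],
  [1,[90,-1,0],0.02],
  [1,[118,-1,0],0.02],
  [1,[118,-1,0],0.02],
  [0,[118,-1,0],0.02],
  [0,[118,-1,0],0.02],
  [0,[118,-1,0],0.02],
  [0,[118,-1,0],0.02],
  [0,[118,-1,0],0.02],
], force=45)

```text
time: 3.92
tool_pos: [461.1, -13.1, 114.1]
eef_rot: [[0.001, 0.996, -0.088], [-0.0, -0.088, -0.996], [-1.0, 0.001, 0.0]]
contact_force: [-3.0, -0.7, 7.5]
opening: 35.4
```

```bash
python3 -c "
from h import *
go([460.5,-13,200])"
```

```text
shift [-85.9  -0.5  -0. ] turn 0 rows 1.3738843681305386 0.0 q [-0.129  0.365  1.979 -0.     0.797 -0.041] t 3.925 tcp [461.058 -13.092 114.134] F [-3.027 -0.662  7.506] op 35.4306317747834
```

Request:
send_rows([
  [0,[-30,0,0],0],
  [0,[-60,0,0],0],
  [0,[-60,-5,-30],0],
  [0,[-60,-12,-75],0],
  [0,[-60,-20,-125],0],
  [0,[-60,-28,-175],0],
  [0,[-60,-36,-225],0],
  [0,[-60,-44,-275],0],
  [0,[-60,-50,-320],0],
  [0,[-60,-54,-345],0],
])

```text
time: 5.18
tool_pos: [436.8, 337.3, 174.1]
eef_rot: [[0.001, 0.996, -0.086], [-0.0, -0.086, -0.996], [-1.0, 0.001, 0.0]]
contact_force: [0.5, -0.8, -2.4]
opening: 35.0
```

```bash
python3 -c "
from h import *
go([437,340,120])"
```

```text
shift [54.1 -0.1 -2.7] turn 0 rows 0.8666664116147503 0.0 q [ 0.573  0.42   1.704 -0.001  1.017  0.66 ] t 5.175 tcp [436.831 337.325 174.1  ] F [ 0.484 -0.767 -2.398] op 35.04978628037886
```

Request:
send_rows([
  [0,[25,0,-2],0],
  [0,[45,0,-2],0],
  [0,[52,0,-2],0],
  [0,[55,0,-2],0],
  [0,[56,0,-2],0],
  [0,[56,0,-2],0],
])

```text
time: 5.92
tool_pos: [437.3, 339.4, 118.7]
eef_rot: [[0.001, 0.996, -0.086], [0.0, -0.086, -0.996], [-1.0, 0.001, -0.0]]
contact_force: [-0.4, 0.3, -2.5]
opening: 35.6
```

Request:
send_rows([
  [0.6,[0,0,0],0],
  [1,[0,0,0],0],
  [1,[0,0,0],0],
  [1,[0,0,0],0],
  [1,[0,0,0],0],
  [1,[-15,0,0],0],
  [1,[-50,0,0],0],
  [1,[-100,0,0],0],
  [1,[-130,0,0],0],
  [1,[-130,0,0],0],
])

```text
time: 7.18
tool_pos: [437.9, 339.9, 251.9]
eef_rot: [[0.006, 0.996, -0.086], [0.003, -0.086, -0.996], [-1.0, 0.006, -0.004]]
contact_force: [0.3, 0.7, -0.9]
opening: 85.0
```

```bash
python3 -c "
from h import *
s=state();p=camera('side');W=cloud(p);x,y,z=W[...,0],W[...,1],W[...,2]
m=(x>340)&(x<530)&(y>240)&(y<440)&(z>50)&(z<165)
m2=m&(z>130);print(m.sum(),np.percentile(W[m],[2,50,98],axis=0),cv2.minAreaRect(W[m2][:,:2].astype(np.float32)))
go([437,340,250])
cv2.imwrite('pics/s1.png',p['image'][...,::-1])"
```

```text
1154 [[417.573 304.463  55.283]
 [429.239 349.53  136.666]
 [455.631 378.682 154.704]] ((437.5580749511719, 338.81231689453125), (79.1266860961914, 36.230892181396484), 84.84086608886719)
shift [ 0.  -0.4 -0.5] turn 0 rows 0.009334592107597394 0.0 q [ 0.576  0.337  1.623 -0.001  1.178  0.663] t 7.225 tcp [437.321 339.513 250.026] F [-0.277  0.547 -1.643] op 85.25944098842801
```

View pics/s1.png

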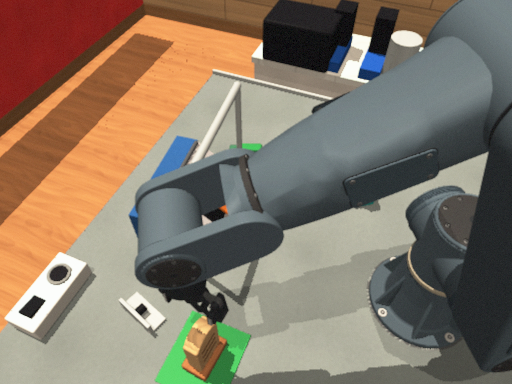

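The protector stands on the green mat at (200,350) in the picture, with its top at about 154 mm and its centre at (437.5,339). Next I raise the arm clear and turn the jaws along the hinge line. The interface has no tilt command, so I'll find out how the arm behaves at the edge of its reach.

```bash
python3 -c "
from h import *
go([500,99,620],[-np.sin(.105),np.cos(.105),0])"
```

```text
shift [-370.1   84.3  233.5] turn 1.38 rows 7.1313382498064515 7.377851438556385 q [ 0.576  0.337  1.623 -0.001  1.178  0.663] t 7.225 tcp [437.321 339.513 250.026] F [-0.277  0.547 -1.643] op 85.25944098842801
```

Request:
send_rows([
  [1,[-50,0,0],-0.15],
  [1,[-110,0,0],-0.32],
  [1,[-170,0,0],-0.5],
  [1,[-225,10,25],-0.67],
  [1,[-270,25,65],-0.85],
  [1,[-310,42,110],-1.02],
  [1,[-345,58,155],-1.2],
  [1,[-370,74,200],-1.38],
  [1,[-370,84,233],-1.56],
  [1,[-370,84,233],-1.74],
])

```text
time: 8.48
tool_pos: [500.5, 97.6, 618.9]
eef_rot: [[0.001, -0.086, 0.996], [0.001, 0.996, 0.086], [-1.0, 0.001, 0.002]]
contact_force: [0.1, 0.2, -1.0]
opening: 85.6
```

Request:
send_rows([
  [1,[-60,0,0],0],
  [1,[-120,0,0],0],
  [1,[-180,0,0],0],
  [1,[-240,0,0],0],
  [1,[-300,0,0],0],
  [1,[-360,0,0],0],
  [1,[-420,0,0],0],
  [1,[-480,0,0],0],
  [1,[-540,0,0],0],
  [1,[-600,0,0],0],
])

```text
time: 9.72
tool_pos: [395.9, 77.0, 831.0]
eef_rot: [[0.02, -0.086, 0.996], [0.005, 0.996, 0.086], [-1.0, 0.003, 0.021]]
contact_force: [0.7, 0.4, -0.4]
opening: 85.7
```

```bash
python3 -c "
from h import *
go([500,99,620],[-np.sin(.105),np.cos(.105),0])"
```

```text
shift [213.2  12.4 101.2] turn -0.019 rows 3.7809007318959034 0.1016461456083784 q [ 0.074  0.391  0.013  0.008  2.717 -1.575] t 9.725 tcp [395.939  76.982 831.015] F [ 0.722  0.364 -0.363] op 85.69092958569726
```

Request:
send_rows([
  [1,[50,0,60],0],
  [1,[100,0,120],0],
  [1,[150,0,180],0],
  [1,[200,0,240],0],
  [1,[250,0,300],0],
  [1,[270,0,360],0],
  [1,[270,0,420],0],
  [1,[270,0,480],0],
  [1,[270,0,540],0],
  [1,[270,0,600],0],
])

```text
time: 10.98
tool_pos: [781.1, 105.6, 505.1]
eef_rot: [[0.055, -0.086, 0.995], [0.009, 0.996, 0.086], [-0.998, 0.005, 0.056]]
contact_force: [0.3, 0.3, 0.3]
opening: 85.3
```

Request:
send_rows([
  [1,[0,0,60],0],
  [1,[0,0,120],0],
  [1,[0,0,180],0],
  [1,[0,0,240],0],
  [1,[0,0,300],0],
  [1,[0,0,360],0],
])

```text
time: 11.72
tool_pos: [840.6, 104.2, 423.6]
eef_rot: [[0.094, -0.086, 0.992], [0.014, 0.996, 0.085], [-0.995, 0.006, 0.095]]
contact_force: [-0.0, -0.7, 0.7]
opening: 85.3
```

```bash
python3 -c "
from h import *
go([500,99,620],[-np.sin(.105),np.cos(.105),0])"
```

```text
shift [-227.6   25.4 -319.6] turn -0.019 rows 6.291241848877432 0.10270480876524976 q [ 0.066  1.039  0.013  0.009  1.994 -1.587] t 11.725 tcp [840.594 104.174 423.589] F [-0.018 -0.661  0.748] op 85.2929014212768
```

The reach limit does tilt the tool (0.02, then 0.055, then 0.094 rad), and each call keeps what it gained. I'll continue and measure the gain per row.

Request:
send_rows([
  [1,[-300,0,600],0],
  [1,[-300,0,600],0],
])

```text
time: 11.98
tool_pos: [845.8, 100.9, 437.0]
eef_rot: [[0.136, -0.086, 0.987], [0.019, 0.996, 0.084], [-0.991, 0.007, 0.137]]
contact_force: [0.4, -0.2, 0.6]
opening: 85.7
```

Request:
send_rows([
  [1,[-600,0,600],0],
  [1,[-600,0,600],0],
])

```text
time: 12.22
tool_pos: [831.0, 96.4, 483.4]
eef_rot: [[0.176, -0.086, 0.981], [0.024, 0.996, 0.084], [-0.984, 0.008, 0.177]]
contact_force: [-0.6, -0.2, -0.1]
opening: 85.4
```

```bash
python3 -c "
from h import *
go([500,99,620],[-np.sin(.105),np.cos(.105),0])"
```

```text
shift [-192.5   32.4 -300.2] turn -0.02 rows 5.729442010186373 0.10494025644831287 q [ 0.056  0.969  0.012  0.015  1.983 -1.594] t 12.225 tcp [831.012  96.407 483.426] F [-0.564 -0.186 -0.101] op 85.43741380832529
```

Request:
send_rows([
  [1,[-500,0,600],0],
  [1,[-500,0,600],0],
])

```text
time: 12.48
tool_pos: [821.5, 92.6, 517.3]
eef_rot: [[0.216, -0.087, 0.973], [0.028, 0.996, 0.083], [-0.976, 0.009, 0.217]]
contact_force: [0.2, -0.2, 0.2]
opening: 85.5
```

Request:
send_rows([
  [1,[-200,0,600],0],
  [1,[-200,0,600],0],
])

```text
time: 12.72
tool_pos: [835.1, 91.3, 515.5]
eef_rot: [[0.255, -0.087, 0.963], [0.032, 0.996, 0.081], [-0.966, 0.01, 0.256]]
contact_force: [-0.5, 0.5, -0.8]
opening: 85.5
```

Request:
send_rows([
  [1,[-200,0,600],0],
  [1,[-200,0,600],0],
])

```text
time: 12.98
tool_pos: [844.7, 89.8, 520.2]
eef_rot: [[0.294, -0.087, 0.952], [0.036, 0.996, 0.08], [-0.955, 0.011, 0.296]]
contact_force: [-0.1, -0.8, -0.0]
opening: 85.1
```

Request:
send_rows([
  [1,[-200,0,600],0],
])

```text
time: 13.1
tool_pos: [851.6, 89.3, 526.6]
eef_rot: [[0.328, -0.087, 0.941], [0.04, 0.996, 0.079], [-0.944, 0.012, 0.33]]
contact_force: [-1.3, 0.5, 0.1]
opening: 85.3
```

Request:
send_rows([
  [1,[-200,0,600],0],
  [1,[-200,0,600],0],
])

```text
time: 13.35
tool_pos: [856.5, 87.7, 539.5]
eef_rot: [[0.369, -0.088, 0.925], [0.044, 0.996, 0.077], [-0.929, 0.013, 0.371]]
contact_force: [-0.6, -0.3, -0.4]
opening: 85.3
```

Request:
send_rows([
  [1,[-200,0,600],0],
  [1,[-200,0,600],0],
])

```text
time: 13.6
tool_pos: [859.9, 86.1, 554.3]
eef_rot: [[0.408, -0.088, 0.909], [0.048, 0.996, 0.075], [-0.912, 0.013, 0.411]]
contact_force: [-1.9, 0.4, -0.3]
opening: 85.3
```

```bash
python3 -c "
from h import *
go([500,99,620],[-np.sin(.105),np.cos(.105),0])"
```

```text
shift [-206.1   45.3 -299.1] turn -0.021 rows 5.857363547680924 0.11184555913920276 q [ 0.036  0.902  0.013  0.034  1.805 -1.605] t 13.6 tcp [859.914  86.114 554.314] F [-1.907  0.428 -0.318] op 85.26343520691937
```

Request:
send_rows([
  [1,[-200,0,600],0],
  [1,[-200,0,600],0],
])

```text
time: 13.85
tool_pos: [861.2, 84.5, 572.0]
eef_rot: [[0.447, -0.088, 0.89], [0.052, 0.996, 0.073], [-0.893, 0.014, 0.45]]
contact_force: [0.2, 0.0, 0.5]
opening: 85.3
```

Request:
send_rows([
  [1,[-100,0,600],0],
  [1,[-100,0,600],0],
])

```text
time: 14.1
tool_pos: [871.2, 83.9, 577.4]
eef_rot: [[0.485, -0.088, 0.87], [0.055, 0.996, 0.07], [-0.873, 0.014, 0.488]]
contact_force: [0.4, -0.5, 0.0]
opening: 85.4
```

Request:
send_rows([
  [1,[-100,0,600],0],
  [1,[-100,0,600],0],
])

```text
time: 14.35
tool_pos: [878.0, 83.2, 587.6]
eef_rot: [[0.522, -0.089, 0.848], [0.059, 0.996, 0.068], [-0.851, 0.015, 0.525]]
contact_force: [0.5, 0.9, -0.5]
opening: 85.3
```

Request:
send_rows([
  [1,[-100,0,600],0],
  [1,[-100,0,600],0],
])

```text
time: 14.6
tool_pos: [882.1, 82.3, 601.5]
eef_rot: [[0.558, -0.089, 0.825], [0.062, 0.996, 0.065], [-0.827, 0.015, 0.562]]
contact_force: [-0.6, 0.4, 0.4]
opening: 85.3
```

Request:
send_rows([
  [1,[-100,0,600],0],
  [1,[-100,0,600],0],
])

```text
time: 14.85
tool_pos: [883.9, 81.3, 618.2]
eef_rot: [[0.594, -0.089, 0.8], [0.065, 0.996, 0.062], [-0.802, 0.015, 0.597]]
contact_force: [-0.6, 0.3, -0.6]
opening: 85.4
```

Request:
send_rows([
  [1,[-100,0,600],0],
  [1,[-100,0,600],0],
])

```text
time: 15.1
tool_pos: [883.3, 80.2, 637.6]
eef_rot: [[0.628, -0.089, 0.773], [0.068, 0.996, 0.06], [-0.775, 0.015, 0.632]]
contact_force: [-0.5, -0.1, -0.6]
opening: 85.4
```

Request:
send_rows([
  [1,[-100,0,600],0],
  [1,[-100,0,600],0],
])

```text
time: 15.35
tool_pos: [880.5, 78.8, 659.1]
eef_rot: [[0.661, -0.089, 0.745], [0.071, 0.996, 0.057], [-0.747, 0.016, 0.665]]
contact_force: [-1.2, -0.5, -0.5]
opening: 85.8
```

Request:
send_rows([
  [1,[-100,0,600],0],
  [1,[-100,0,600],0],
])

```text
time: 15.6
tool_pos: [875.5, 77.4, 682.5]
eef_rot: [[0.693, -0.09, 0.716], [0.074, 0.996, 0.053], [-0.717, 0.016, 0.696]]
contact_force: [-0.1, 0.7, -0.4]
opening: 85.7
```

```bash
python3 -c "
from h import *
go([390,-20,560]);go([420,-28,230]); print(np.array(state()['eef_rot']))"
```

```text
shift [-255.5  -55.4 -438. ] turn 0 rows 8.161705303624178 0.0 q [ 0.016  0.796  0.013  0.062  1.565 -1.613] t 15.6 tcp [875.497  77.408 682.53 ] F [-0.108  0.658 -0.44 ] op 85.6604825316522
shift [   1.4  -71.3 -646.8] turn 0 rows 10.41071518853334 0.0 q [ 0.016  0.796  0.013  0.062  1.565 -1.613] t 15.6 tcp [875.497  77.408 682.53 ] F [-0.108  0.658 -0.44 ] op 85.6604825316522
[[ 0.693 -0.09   0.716]
 [ 0.074  0.996  0.053]
 [-0.717  0.016  0.696]]
```

Request:
send_rows([
  [1,[-30,-6,-50],0],
  [1,[-60,-12,-103],0],
  [1,[-90,-19,-155],0],
  [1,[-120,-26,-207],0],
  [1,[-150,-33,-259],0],
  [1,[-180,-40,-311],0],
  [1,[-210,-46,-363],0],
  [1,[-240,-52,-412],0],
  [1,[-255,-55,-438],0],
  [1,[-255,-55,-438],0],
])

```text
time: 16.85
tool_pos: [387.9, -19.0, 559.6]
eef_rot: [[0.694, -0.09, 0.714], [0.073, 0.996, 0.055], [-0.716, 0.014, 0.698]]
contact_force: [0.7, -0.5, 0.2]
opening: 85.5
```

```bash
python3 -c "
from h import *
go([420,-28,230]); print(np.array(state()['eef_rot']))"
```

```text
shift [ 257.7  -16.6 -207.5] turn 0 rows 5.299856186499971 0.0 q [-0.412 -0.498  1.834  0.391  1.134 -2.109] t 16.85 tcp [387.905 -19.029 559.56 ] F [ 0.721 -0.537  0.24 ] op 85.53122612663184
[[ 0.694 -0.09   0.714]
 [ 0.073  0.996  0.055]
 [-0.716  0.014  0.698]]
```

Request:
send_rows([
  [1,[45,-3,-36],0],
  [1,[90,-6,-72],0],
  [1,[135,-9,-108],0],
  [1,[180,-12,-145],0],
  [1,[225,-15,-181],0],
  [1,[258,-17,-207],0],
  [1,[258,-17,-207],0],
])

```text
time: 17.73
tool_pos: [420.1, -20.7, 241.6]
eef_rot: [[0.68, -0.083, 0.728], [0.066, 0.996, 0.052], [-0.73, 0.013, 0.683]]
contact_force: [0.6, -0.4, 0.0]
opening: 85.2
```

```bash
cat > c.py <<'E'
from h import *
s=state();p=camera('wrist');W=cloud(p,s);x,y,z=W[...,0],W[...,1],W[...,2]
hsv=cv2.cvtColor(p["image"],cv2.COLOR_RGB2HSV)
m=(hsv[...,0]<14)&(hsv[...,1]>170)&(x>500)&(x<640)&(y>-70)&(y<50)&(z>60)&(z<210); q=W[m]
print(m.sum(),q.min(0),q.max(0),cv2.minAreaRect(q[:,:2].astype(np.float32)))
c=q.mean(0); print(c,np.linalg.svd(q-c,full_matrices=False)[2])
for d in spot_point(p,"paddle_grip")[:2]: print(d["point"],d["score"],at(W,d["point"]))
go([543,-15,102])
cv2.imwrite('pics/w2.png',p['image'][...,::-1])
E
python3 c.py
```

```text
366 [524.393 -41.078  73.192] [613.336  15.58  145.174] ((570.7897338867188, -14.685234069824219), (90.31803131103516, 52.563411712646484), 5.298562526702881)
[549.694 -14.265 107.112] [[ 0.885  0.268  0.381]
 [ 0.256 -0.963  0.082]
 [-0.388 -0.025  0.921]]
[245.3, 164.6] 0.86 [535.104 -19.362 104.084]
shift [187.1  -5.3  -9. ] turn 0 rows 2.9975688642813423 0.0 q [-0.352 -0.166  2.403  1.005  0.359 -2.867] t 17.825 tcp [421.156 -21.364 244.172] F [-0.737  0.208 -0.287] op 85.41439781908325
```

View pics/w2.png

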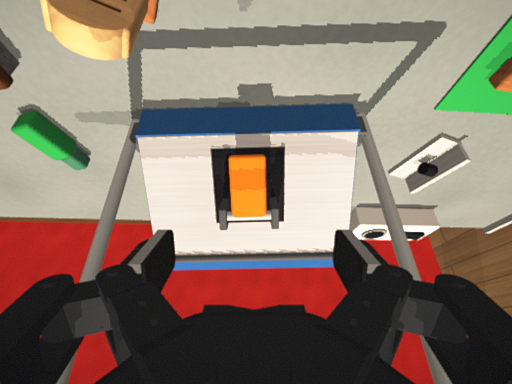

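The wrist view shows the paddle at (248,185) between the rail posts. Joint 6 has reached its limit (-2.867) because the wrist is nearly straight. I'll fit a small kinematic model to choose between going on and a half turn of the tool.

```bash
cat > k.py <<'E'
from h import *
from scipy.optimize import least_squares
from scipy.spatial.transform import Rotation as Ro
D=[([-1.221,.351,1.652,0,1.139,-.085],[231.69,-498.82,231.3]),([-.129,.19,1.868,0,1.083,-.061],[461.9,-13,231.2]),([-.129,.365,1.979,0,.797,-.041],[461.06,-13.09,114.1]),([.573,.42,1.704,-.001,1.017,.66],[436.8,337.3,174.1]),([.074,.391,.013,.008,2.717,-1.575],[395.9,77,831]),([.066,1.039,.013,.009,1.994,-1.587],[840.6,104.2,423.6]),([.036,.902,.013,.034,1.805,-1.605],[859.9,86.1,554.3]),([.016,.796,.013,.062,1.565,-1.613],[875.5,77.4,682.5]),([-.412,-.498,1.834,.391,1.134,-2.109],[387.9,-19,559.6]),([-.352,-.166,2.403,1.005,.359,-2.867],[421.2,-21.4,244.2])]
Y=lambda a:Ro.from_euler('y',a); Z=lambda a:Ro.from_euler('z',a)
def fk(q,P):
    h,a,L1,e,L2,L,d,g=P; A=Z(q[0]);B=A*Y(q[1]);C=B*Y(q[2]);E=C*Z(q[3])*Y(q[4]);
    p=A.apply([a,d,h])+B.apply([0,0,L1])+C.apply([e,0,L2])+E.apply([g,0,L])
    T=E*Z(q[5]); return p,T.as_matrix()   # columns: z along fingers; 
r=least_squares(lambda P:np.ravel([fk(q,P)[0]-x for q,x in D]),[200,0,500,0,400,250,45,0])
P=r.x
if __name__=="__main__":
    print(P,np.abs(r.fun).max())
    s=state(); M=fk(s["joint_positions"],P)[1]; R=np.array(s["eef_rot"]); print(M.T@R)
E
python3 k.py
```

```text
[258.865  -0.474 487.407  40.62  437.895 265.216  46.573  -0.259] 0.375523211119841
[[-0. -1. -0.]
 [-0.  0. -1.]
 [ 1. -0. -0.]]
```

```bash
cat > ik.py <<'E'
from k import *
LO=np.array([-2.75,-.79,.01,-1.57,.07,-2.87]);HI=np.array([2.75,2.1,2.65,4.71,3.14,2.87])
N=np.array([[0,-1,0],[0,0,-1],[1,0,0.]])
def ik(X,R,q0):
    def e(q):
        p,M=fk(q,P); return np.r_[(p-X),200*Ro.from_matrix((M@N).T@R).as_rotvec()]
    r=least_squares(e,np.clip(q0,LO+1e-4,HI-1e-4),bounds=(LO,HI)); return r.x,np.abs(r.fun).max()
H=np.array([680.5,0.5,172]); ps=.105
def grip(a,b):
    t=np.radians(40)-a; c,s=np.cos,np.sin
    x=-85*c(t)-34*s(t); z=-85*s(t)+34*c(t); t2=t-b
    x+=-65*c(t2); z+=-65*s(t2); return H+[x*c(ps),x*s(ps),z]
if __name__=="__main__":
    s=state();R=np.array(s["eef_rot"]);q=np.array(s["joint_positions"])
    for flip in(0,1):
        R2=R@np.diag([1,-1,-1]) if flip else R
        q1=q.copy(); q1[5]+=np.pi*flip; print("flip",flip)
        for d in(120,60): q1,er=ik(grip(0,0)+(19-d)*R[:,0],R2,q1); print("app",d,q1,er)
        for a,b in((0,0),(0,.35),(.3,.35),(.6,.35),(.9,.35),(1.05,.35),(1.1,.3)):
            g=grip(a,b); q1,er=ik(g+19*R[:,0],R2,q1); print(a,b,g,q1,er)
E
python3 ik.py
```

```text
flip 0
app 120 [-0.229  0.1    2.307  1.076  0.191 -2.87 ] 19.15593062991511
app 60 [-0.176  0.267  2.214  1.108  0.132 -2.87 ] 29.078243736350835
0 0 [544.492 -13.834 101.627] [-0.141  0.421  2.111  1.131  0.095 -2.87 ] 36.57602460823256
0 0.35 [533.246 -15.019 121.234] [-0.153  0.364  2.143  1.124  0.11  -2.87 ] 32.728752198594826
0.3 0.35 [524.903 -15.898 167.259] [-0.177  0.256  2.177  1.112  0.152 -2.87 ] 20.973220726293953
0.6 0.35 [530.46  -15.312 213.708] [-0.198  0.176  2.174  1.103  0.202 -2.87 ] 7.6826489842399095
0.9 0.35 [549.418 -13.314 256.43 ] [-0.198  0.133  2.117  0.916  0.253 -2.674] 1.4210854715202004e-13
1.05 0.35 [563.438 -11.837 275.179] [-0.188  0.127  2.067  0.749  0.285 -2.494] 2.2737367544323206e-13
1.1 0.3 [566.565 -11.507 278.505] [-0.186  0.127  2.056  0.723  0.291 -2.466] 1.1368683772161603e-13
flip 1
app 120 [-0.284  0.129  2.368  1.85   0.268 -0.557] 5.684341886080802e-14
app 60 [-0.239  0.31   2.304  2.284  0.302 -0.969] 1.1368683772161603e-13
0 0 [544.492 -13.834 101.627] [-0.203  0.472  2.221  2.512  0.349 -1.177] 1.1368683772161603e-13
0 0.35 [533.246 -15.019 121.234] [-0.212  0.409  2.243  2.422  0.32  -1.09 ] 1.1368683772161603e-13
0.3 0.35 [524.903 -15.898 167.259] [-0.219  0.282  2.243  2.059  0.243 -0.719] 1.1368683772161603e-13
0.6 0.35 [530.46  -15.312 213.708] [-0.214  0.183  2.199  1.445  0.212 -0.087] 1.1368683772161603e-13
0.9 0.35 [549.418 -13.314 256.43 ] [-0.198  0.133  2.117  0.916  0.253  0.468] 8.526512829121202e-14
1.05 0.35 [563.438 -11.837 275.179] [-0.188  0.127  2.067  0.749  0.285  0.647] 1.1368683772161603e-13
1.1 0.3 [566.565 -11.507 278.505] [-0.186  0.127  2.056  0.723  0.291  0.676] 2.8421709430404007e-13
```

A half turn of the tool keeps every joint in range along the whole motion. Without it joint 6 binds. I'll make the half turn here.

Request:
send_rows([
  [1,[0,0,0],0.15],
  [1,[0,0,0],0.32],
  [1,[0,0,0],0.5],
  [1,[0,0,0],0.68],
  [1,[0,0,0],0.86],
  [1,[0,0,0],1.04],
  [1,[0,0,0],1.22],
  [1,[0,0,0],1.4],
  [1,[0,0,0],1.55],
  [1,[0,0,0],1.6],
])

```text
time: 19.08
tool_pos: [421.8, -21.8, 246.4]
eef_rot: [[0.687, 0.724, 0.064], [0.064, 0.027, -0.998], [-0.724, 0.689, -0.028]]
contact_force: [0.1, -0.4, 0.5]
opening: 85.3
```

Request:
send_rows([
  [1,[0,0,0],0.15],
  [1,[0,0,0],0.32],
  [1,[0,0,0],0.5],
  [1,[0,0,0],0.68],
  [1,[0,0,0],0.86],
  [1,[0,0,0],1.04],
  [1,[0,0,0],1.22],
  [1,[0,0,0],1.4],
  [1,[0,0,0],1.54],
  [1,[0,0,0],1.54],
])

```text
time: 20.32
tool_pos: [422.3, -22.1, 248.2]
eef_rot: [[0.689, 0.089, -0.719], [0.064, -0.996, -0.062], [-0.722, -0.003, -0.692]]
contact_force: [-0.9, -0.5, 0.1]
opening: 85.1
```

```bash
sed -i 's/(x>500)&(x<640)/(x>515)\&(x<640)/; s#pics/w2#pics/w3#' c.py
cat >> c.py <<'E'
R=np.array(s["eef_rot"]);print(R,p["mount"][:3,3] if hasattr(p["mount"],"shape") else p["mount"])
from ik import grip
g=grip(0,0)
for u in(80,0): go(g+(19-u)*R[:,0],[-np.sin(.105),np.cos(.105),0])
n=np.array([-np.sin(.698),0,np.cos(.698)]); k=m&(abs((W-g)@n)<25); q=W[k]; print("on paddle",k.sum(),np.percentile(q,[3,50,97],axis=0),"proj grip",proj(p,g,s))
E
python3 c.py
```

```text
719 [525.988 -42.479  65.971] [608.629  11.587 147.033] ((566.483642578125, -14.783454895019531), (79.08827209472656, 52.04478454589844), 6.279961109161377)
[551.475 -16.007 113.572] [[ 0.434 -0.888 -0.15 ]
 [-0.747 -0.261 -0.612]
 [-0.504 -0.378  0.777]]
[257.7, 185.2] 0.66 [537.234 -16.071 106.635]
shift [188.9   4.3  13.1] turn 0 rows 3.0298586781370496 0.0 q [-0.353 -0.171  2.4    1.001  0.362  0.271] t 20.425 tcp [422.094 -21.981 247.577] F [-0.632  0.436  0.244] op 85.30940931684889
[[ 0.689  0.089 -0.719]
 [ 0.064 -0.996 -0.062]
 [-0.722 -0.003 -0.692]] [-143.185   -0.694  -65.733]
shift [129.2   3.2  12.3] turn -0.013 rows 2.0777151975476884 0.06830496362421787 q [-0.353 -0.171  2.4    1.001  0.362  0.271] t 20.425 tcp [422.094 -21.981 247.577] F [-0.632  0.436  0.244] op 85.30940931684889
shift [209.2   3.3  12.2] turn -0.013 rows 3.3538285002664696 0.06830496362421787 q [-0.353 -0.171  2.4    1.001  0.362  0.271] t 20.425 tcp [422.094 -21.981 247.577] F [-0.632  0.436  0.244] op 85.30940931684889
on paddle 658 [[527.639 -37.772  97.408]
 [547.603 -14.327 114.803]
 [578.509   8.903 139.256]] proj grip [256.671 181.979]
```

View pics/w3.png

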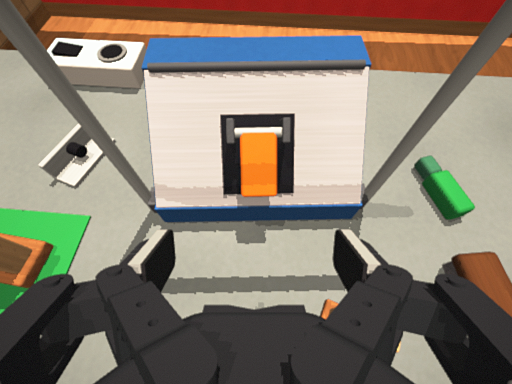

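The projected grip point at (257,182) lies on the lower half of the paddle, whose free end is at row 197, and is centred between the fingers. I'll approach in two steps and close.

Request:
send_rows([
  [1,[35,3,12],-0.01],
  [1,[75,3,12],-0.01],
  [1,[115,3,12],-0.01],
  [1,[145,3,12],-0.01],
  [1,[170,3,12],-0.01],
  [1,[190,3,12],-0.01],
  [1,[203,3,12],-0.01],
  [1,[205,3,12],-0.01],
  [1,[205,3,12],-0.01],
])

```text
time: 21.55
tool_pos: [554.8, -12.7, 91.7]
eef_rot: [[0.689, 0.098, -0.718], [0.064, -0.995, -0.074], [-0.722, 0.005, -0.692]]
contact_force: [-0.3, 0.3, -0.2]
opening: 85.3
```

```bash
python3 -c "
from ik import *
s=state();R=np.array(s['eef_rot']);print('grasp',np.array(s['tool_pos'])-19*R[:,0],grip(0,0));go(grip(0,0)+19*R[:,0],[-np.sin(.105),np.cos(.105),0])
p=camera('wrist');cv2.imwrite('pics/w4.png',p['image'][...,::-1]);print(proj(p,grip(0,0),s))"
```

```text
grasp [541.757 -13.906 105.402] [544.492 -13.834 101.627]
shift [4.6 0.2 0.6] turn -0.001 rows 0.07459549875567151 0.006871686516416002 q [-0.204  0.462  2.23   2.519  0.354 -1.203] t 21.55 tcp [554.842 -12.691  91.681] F [-0.259  0.317 -0.197] op 85.30983726440415
[255.401 247.428]
```

View pics/w4.png

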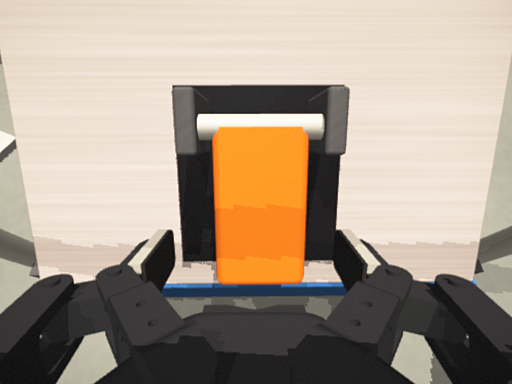

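The paddle (columns 213–307, free end at row 283) sits centred between the pads, so I close.

Request:
send_rows([
  [1,[3,0,0],0],
  [0,[3,0,0],0],
  [0,[3,0,0],0],
  [0,[3,0,0],0],
  [0,[3,0,0],0],
  [0,[3,0,0],0],
], force=50)

```text
time: 22.35
tool_pos: [556.3, -14.7, 89.9]
eef_rot: [[0.688, 0.093, -0.72], [0.06, -0.996, -0.072], [-0.723, 0.007, -0.691]]
contact_force: [-13.7, -22.7, 12.8]
opening: 45.4
```

```bash
cat > d.py <<'E'
from ik import *
s=state();R=np.array(s['eef_rot']);T=np.array(s['tool_pos']);g0=grip(0,0);print('F',np.array(s["contact_force"]),s["wrist_torque"],s["opening"],T,R.T@(T-19*R[:,0]-g0))
for a,b in((0,.15),(0,.3),(0,.4),(.1,.4),(.2,.4),(.3,.4),(.4,.4),(.5,.4),(.6,.4),(.7,.4),(.8,.4),(.9,.4),(1,.4),(1.06,.4),(1.1,.4)): print(a,b,np.round(R.T@(grip(a,b)-g0),1))
E
python3 d.py
```

```text
F [-13.654 -22.669  12.841] [-3.126  0.331 -1.9  ] 45.38004578902432 [556.327 -14.717  89.938] [-2.456  1.909 -0.38 ]
0 0.15 [-9.6  0.1 -1.4]
0 0.3 [-19.    0.2  -4.1]
0 0.4 [-24.9   0.3  -6.7]
0.1 0.4 [-38.6   0.4 -14.3]
0.2 0.4 [-51.5   0.6 -23.2]
0.3 0.4 [-63.5   0.7 -33.3]
0.4 0.4 [-74.3   0.8 -44.5]
0.5 0.4 [-84.    0.8 -56.8]
0.6 0.4 [-92.4   0.9 -70. ]
0.7 0.4 [-99.5   0.9 -84. ]
0.8 0.4 [-105.1    1.   -98.6]
0.9 0.4 [-109.3    0.9 -113.7]
1 0.4 [-111.9    0.9 -129.1]
1.06 0.4 [-112.7    0.9 -138.4]
1.1 0.4 [-113.     0.9 -144.7]
```

Gripped at 45.4 mm, which is the paddle's width. The sideways force comes from a 2 mm offset and should relax, since the next call starts from the measured pose. Now I lift the paddle and start swinging.

Request:
send_rows([
  [0,[-5,0,-1],0],
  [0,[-10,0,-1],0],
  [0,[-15,0,-3],0],
  [0,[-20,0,-5],0],
  [0,[-24,0,-6],0],
  [0,[-31,0,-10],0],
  [0,[-38,0,-14],0],
  [0,[-45,0,-19],0],
  [0,[-51,0,-23],0],
])

```text
time: 23.48
tool_pos: [538.7, -17.2, 143.3]
eef_rot: [[0.688, 0.092, -0.719], [0.058, -0.996, -0.072], [-0.723, 0.008, -0.691]]
contact_force: [12.7, -7.6, -8.5]
opening: 45.1
```

```bash
cat > e.py <<'E'
from ik import *
s=state();R=np.array(s['eef_rot']);T=np.array(s['tool_pos']);g=T-19*R[:,0]
print('F',np.array(s["contact_force"]),s["wrist_torque"],s["opening"],T,"q",np.array(s["joint_positions"]))
u=np.array([np.cos(ps),np.sin(ps),0]);v=np.array([(g-H)@u,g[2]-172])
r=least_squares(lambda w:[(grip(*w)-H)@u-v[0],grip(*w)[2]-172-v[1]],[.3,.3]); print("panel,paddle est",r.x,r.fun)
a0,b0=r.x
for a in np.arange(.1,1.13,.1): 
    a=min(a,1.08)
    if a>a0: print(round(a,2),np.round(R.T@(grip(a,b0)-g),1))
E
python3 e.py
```

```text
F [12.669 -7.584 -8.475] [-1.09   0.034 -0.717] 45.14497338053107 [538.686 -17.238 143.261] q [-0.221  0.309  2.251  2.208  0.261 -0.888]
panel,paddle est [0.222 0.381] [0.188 0.018]
0.3 [-9.2 -2.4 -8.1]
0.4 [-20.2  -2.3 -19.3]
0.5 [-30.   -2.2 -31.5]
0.6 [-38.5  -2.1 -44.6]
0.7 [-45.7  -2.1 -58.5]
0.8 [-51.4  -2.  -73.1]
0.9 [-55.7  -2.  -88.1]
1.0 [ -58.4   -2.1 -103.5]
1.08 [ -59.5   -2.1 -116. ]
```

Request:
send_rows([
  [0,[-5,0,-4],0],
  [0,[-10,0,-9],0],
  [0,[-15,0,-14],0],
  [0,[-20,0,-19],0],
  [0,[-25,0,-25],0],
  [0,[-30,0,-31],0],
  [0,[-34,0,-38],0],
  [0,[-38,0,-44],0],
  [0,[-42,0,-51],0],
  [0,[-45,0,-58],0],
])

```text
time: 24.72
tool_pos: [548.3, -16.3, 214.3]
eef_rot: [[0.686, 0.091, -0.722], [0.056, -0.996, -0.072], [-0.725, 0.009, -0.688]]
contact_force: [6.1, -6.7, -12.1]
opening: 44.6
```

```bash
python3 e.py
```

```text
F [  6.097  -6.67  -12.083] [-0.851  1.137 -0.491] 44.59670561513887 [548.33  -16.307 214.306] q [-0.211  0.161  2.177  1.257  0.21   0.092]
panel,paddle est [0.684 0.381] [ 0.107 -0.041]
0.7 [-1.  -2.5 -2.3]
0.8 [ -6.8  -2.5 -16.9]
0.9 [-11.1  -2.5 -31.9]
1.0 [-13.9  -2.5 -47.3]
1.08 [-15.   -2.5 -59.8]
```

Request:
send_rows([
  [0,[-4,0,-8],0],
  [0,[-7,0,-16],0],
  [0,[-9,0,-24],0],
  [0,[-11,0,-32],0],
  [0,[-13,0,-40],0],
  [0,[-14,0,-47],0],
  [0,[-15,0,-54],0],
  [0,[-15,0,-59],0],
  [0,[-15,0,-60],0],
])

```text
time: 25.85
tool_pos: [579.7, -13.1, 264.5]
eef_rot: [[0.683, 0.091, -0.725], [0.056, -0.996, -0.072], [-0.728, 0.008, -0.685]]
contact_force: [-10.0, -6.8, -2.7]
opening: 44.3
```

```bash
cat > pan.py <<'E'
from h import *
for n in("scene","side"):
    p=camera(n);W=cloud(p);u=np.array([np.cos(.105),np.sin(.105),0]);w=np.array([-u[1],u[0],0])
    D=W-[680.5,.5,172]; a=D@u;b=D@w;c=W[...,2]-172
    k=(abs(b)<142)&(abs(b)>60)&(a<-25)&(a>-190)&(c>10)&(c<175)   # beside the gripper
    hsv=cv2.cvtColor(p["image"],cv2.COLOR_RGB2HSV); k&=(hsv[...,1]<90)
    aa,cc=a[k],c[k]; ang=np.arctan2(cc,-aa); r=np.hypot(aa,cc); print(n,k.sum(),"panel angle pctl",np.percentile(ang,[10,30,50,70,90])+.698,"rmax",np.percentile(r,98))
    cv2.imwrite(f"pics/{n}_e.png",p["image"][...,::-1])
E
python3 e.py;python3 pan.py
```

```text
F [-10.015  -6.81   -2.701] [-0.861  2.077 -0.64 ] 44.321053423197675 [579.651 -13.062 264.478] q [-0.186  0.127  2.055  0.696  0.287  0.685]
panel,paddle est [1.03  0.464] [ 0. -0.]
1.08 [-0.4 -2.6 -7.7]
scene 3558 panel angle pctl [1.088 1.116 1.128 1.139 1.156] rmax 188.18681387117206
side 1373 panel angle pctl [1.116 1.13  1.135 1.14  1.15 ] rmax 236.4911162889882
```

View pics/scene_e.png

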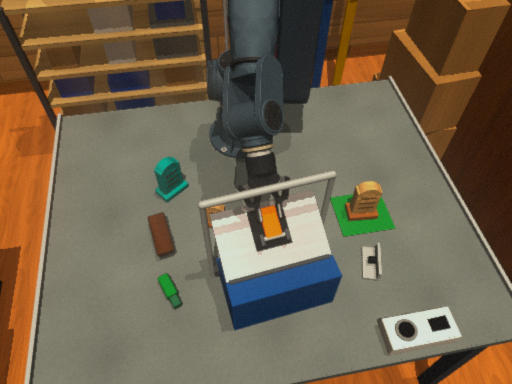

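The scene view shows the panel up with the gripper on the paddle at (270,222), and the protector on the mat at (365,200). The panel angle is 1.03 rad from kinematics and about 1.1 rad from depth. I release and retreat along the tool axis.

Request:
send_rows([
  [0.5,[0,0,0],0],
  [1,[0,0,0],0],
  [1,[0,0,0],0],
  [1,[0,0,0],0],
  [1,[0,0,0],0],
  [1,[-15,0,0],0],
  [1,[-40,0,0],0],
  [1,[-75,0,0],0],
  [1,[-115,0,0],0],
  [1,[-155,0,0],0],
])

```text
time: 27.2
tool_pos: [473.0, -21.6, 378.4]
eef_rot: [[0.683, 0.092, -0.725], [0.056, -0.996, -0.073], [-0.728, 0.009, -0.685]]
contact_force: [0.8, 0.6, 0.3]
opening: 85.3
```

Request:
send_rows([
  [1,[-25,0,0],0],
  [1,[-50,0,0],0],
  [1,[-50,0,0],0],
  [1,[-50,0,0],0],
])

```text
time: 27.7
tool_pos: [439.1, -24.4, 414.0]
eef_rot: [[0.682, 0.092, -0.725], [0.056, -0.996, -0.073], [-0.729, 0.009, -0.685]]
contact_force: [0.3, -0.3, 0.4]
opening: 85.3
```

```bash
sed -i 's/_e.png/_f.png/' pan.py; python3 pan.py; python3 -c "
from h import *
p=camera('scene');W=cloud(p);x,y,z=W[...,0],W[...,1],W[...,2]
m=(x>340)&(x<530)&(y>240)&(y<440)&(z>132)&(z<165);print('prot',cv2.minAreaRect(W[m][:,:2].astype(np.float32)),np.nanmax(z[m]))
for k in('brush','crayon','file_guide'):
    d=trace(p,k)[0];Q=W[d['region']];print(k,d['score'],np.nanpercentile(Q,[3,97],axis=0).ravel())
s=state();print(s['time'],s['contact_force'],s['joint_velocities'])"
```

```text
scene 3556 panel angle pctl [1.085 1.112 1.124 1.135 1.15 ] rmax 186.96621126457788
side 1942 panel angle pctl [1.114 1.126 1.131 1.136 1.142] rmax 189.5124626012298
prot ((439.00567626953125, 337.18560791015625), (79.9059829711914, 40.01124572753906), 83.50227355957031) 158.5493087081195
brush 0.73 [ 356.167 -354.714   14.347  495.645 -296.25    49.797]
crayon 0.71 [ 568.291 -339.806   -0.792  665.157 -287.531   37.028]
file_guide 0.8 [578.921 272.618   1.352 682.648 332.946  42.835]
28.0 [-0.003  1.297  0.2  ] [-0.001 -0.005 -0.002  0.001  0.002  0.003]
```

View pics/side_f.png

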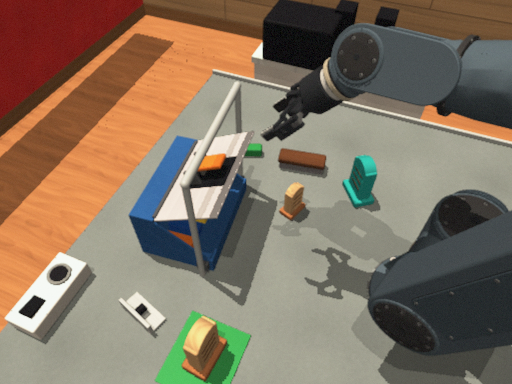

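The panel stays open at (215,170), the protector stands on the mat at (203,345), and the gripper is clear. Handing in.

```bash
python3 -c "
from cell import sign_off
print(sign_off())"
```

```text
the job is handed in; nothing more can be done
None
```

I put the larger wooden protector upright on the mat while the panel was shut. Then I lifted the orange paddle, swung the panel up, let go and backed the arm clear. I handed in at about 28 s of the 67 s allowed; `sign_off()` gives no verdict.

**Tilting the tool:** the move commands have no tilt, so I pushed at the edge of the arm's reach until the tool had tilted about 44°. I then gave it a half turn to keep joint 6 in range. Nothing was touched while doing this.

**Last checks:**
- **Protector:** centre about (438, 338) mm, within a few mm of the mat centre. The top reads 155–158 mm against 154 expected, and the picture shows it upright.
- **Panel:** about 1.12 rad from both cameras after letting go, probably 0.03–0.05 rad too high because of the panel's thickness. Arm geometry gave 1.03 rad just before release. The two disagree slightly, but both are above 0.95.
- **Panel at rest:** I didn't measure its speed. The angle was the same to within 0.01 rad before and after letting go.
- **Brush, crayon and file guide:** I made no contact with them, and their outlines match the start to within a few mm. The exception is the crayon's near edge, which read 20 mm shorter while its other edges matched, so I take that as a measuring error.
- **Robot:** at rest, with the outside force down at the level of sensor noise.

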